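Seat a drill template on its locating pins and latch it

TASK

Lay the drill template between the side rails of the drilling fixture and slide it gently along them until its three holes drop over the three locating pins and it lies fully home and flat on the fixture. Then swing the latch right over the plate's edge so that it cannot lift when the drill is withdrawn, and let go. Do not force the template against the pins, and leave the tools lying about alone.

Things in the scene. Friction and masses are not known exactly. Their poses are not given: they have to be found in the camera images.
- fixture: Grey cast drilling fixture fixed to the bench, 230 mm long (x, away from the robot at yaw 0), 142 mm wide (y). Origin on the bench, z up. Its flat seating face is 40 mm above the bench; a toe bone lies bedded in plaster in the well in its middle, below that face. Template against fixture with more than 40 N (pushed, pressed or dropped) is too rough.
- pins_middle (a point): On the seating face, above the fixture's origin. Three dowel pins, 8 mm across, bevelled, 5 mm high, at x +61, y +/-44 (far end) and x -61, y 0 mm (near end) from here, all shifted along x by one unknown amount, -8 to +8 mm (locked, not in the readings). A plate laid within 11 mm of here rides level on the tips; slid at under 15 mm/s and free to fall, it drops over the pins and they stop it.
- rails_middle (a point): Midway between the two steel side rails that guide the plate, on the seating face (same point as pins_middle). Rails along the fixture's x from -101 to +95 mm; inner faces upright at y = +/-58.2 mm up to 11 mm above the face, then lips flared outward to y = +/-63 mm at 20 mm above it. The plate (114 mm wide) has about 1 mm play on each side.
- template: Loose aluminium drill template: plate 172 mm long (x), 114 wide (y), 6 thick, 0.29 to 0.41 kg, with a steel bridge handle across its middle, two windows, two drill bushings. Three holes 10.6 mm across at x +61, y +/-44 and x -61, y 0 mm: its x must point as the fixture's. Origin: centre of the underside. Fully home, the origin is 40 mm above the bench; on the pin tips 45 mm.
- template_handle (a point): Centre of the template's handle bar, 28 mm above the plate's underside (at its x = y = 0). The bar lies along the template's y: 76 mm long, 12 mm wide (x), 12 mm high, on two posts at y = +/-33 mm; its middle 50 mm are free for fingers, which go down on its two x sides (16 mm from the bar's underside down to the plate's top).
- latch (a joint): Swing latch at the fixture's far end, on an upright pivot. 0 = parked, arm along the fixture's +y, clear of the plate; grows counterclockwise seen from above; 1.57 rad = arm along the fixture's -x, over the plate's far edge (stop at 1.60). Starts at 0 to 0.25; light friction (1 N at the knob), stays where left. It passes 2.5 mm above a seated plate; a plate on the pin tips blocks it.
- latch_knob (a point): Middle of the latch's upright black knob, 15 mm across, from 59.5 to 83.5 mm above the bench (this point at 72.5 mm), 48 mm from the pivot.
- latch_pivot (a point): The latch's pivot axis, at the latch arm's underside, 48.5 mm above the bench; in the fixture's frame x = +114, y = -24 mm.
- flat_brush: Brush with a red handle, 184 mm long, lying on the bench between template and fixture; to be left alone.
- chisel: Chisel with a wooden handle, 180 mm long, lying at the front right; to be left alone.
- tweezers_1: Tweezers, 120 mm long, lying at the far left beside the drawer cabinet; to be left alone.

How it is judged (in metres and radians):
On the way:
1. the template has dropped home over all three pins, between the rails (z of template in the frame of fixture below 0.0418 m and angle between template's own z axis and vertical below 0.025 rad and x of template in the frame of fixture between -0.013 and 0.013 m and y of template in the frame of fixture between -0.004 and 0.004 m and angle between the x axis of template and the x axis of fixture, either way round below 0.05 rad), for 0.2 s.
At the end, for the whole second after the job is handed in: The template lies flat on the seating face over all three pins (within 1.8 mm of fully home, tilt under 0.025 rad, between the rails), at rest, and the latch is swung over its far edge (joint above 1.35 rad) (all of step 1 and value of joint latch above 1.35 rad and linear speed of template below 0.01 m/s); the robot touches nothing.
It fails at once if the template pressed, pushed or dropped against the fixture with more than 40 N (contact force between template and fixture above 40 N).
It fails at once if the brush, chisel or tweezers shifted by more than 20 mm (distance of any of flat_brush, chisel, tweezers_1 from where it was at the start of the episode above 0.02 m).
It also fails if it takes over 61 s, if anything falls off the work surface, if the arm or the gripper's body presses on something with over 40 N, if the wrist force passes 120 N, or if a joint passes its speed limit or range.

ROBOT

A 6-joint arm with a two-finger parallel gripper is mounted at the origin on a cart in front of the work surface, level with it; the furniture and walls round the work are solid. World frame = base frame: x ahead of the robot, y to its left, z up, the work surface at z = 0. Lengths are in mm, angles in rad, forces in N, time in s.
With the tool pointing down it reaches from about 325 to 900 mm from the base axis. Payload 6.1 kg.
Tool frame: the origin (TCP) lies at the very end of the fingers, on their centre line; the grasp point (between the pads) lies 19 mm behind it; z points along the fingers, y is the direction in which the jaws open and shut (so a half turn about z gives the same grasp; the last joint's range is limited). The gripper opens to 87 mm and grips with 3 to 60 N. Pads are 19 mm wide; open, the fingers measure 117 mm over their backs; the gripper's body (75 mm by 190 mm) begins 51 mm behind the grasp point.
Start: joints at [-0.126, 0.22, 1.526, -0, 1.395, -0.126], TCP at [624.993, -0.003, 222.538] pointing down, gripper open.
Joint ranges: [-2.98, 2.98], [-0.91, 2.08], [0.09, 2.57], [-1.24, 4.39], [0.2, 2.65], [-2.68, 2.68]. Speed limits (rad/s): [2.57, 2.57, 3.01, 3.14, 3.14, 3.14].

INTERFACE

Orientations are given as a 3x3 rotation matrix whose columns are the frame's x, y, z axes.
In Python, from workcell import arm gives the robot as it stands.
- The arm moves only by the shell command python3 -m pendant 'ROWS' [FORCE]. ROWS is a JSON object of lists of equal length, an entry for each row: "jaw": the opening, from -1 (shut) to 1 (fully open), so that 0 is half open; "travel": the shift along the tool's x, y, z in cm, a list of three; "roll": the turn about the tool's z in degrees. In form: {"jaw": [jaw, ...], "travel": [[dx, dy, dz], ...], "roll": [roll, ...]}. A call has 1 to 8 rows; each row shifts and turns the pose as measured when the row begins, along the tool's axes as they then stand; what a row does not reach is not made up. A row lasts 1/8 s, in which the tool goes at most 62.5 mm and 10.7 degrees, less where a joint would pass 70% of its speed; a pose out of reach is approached as far as the arm can. A call is refused whole if a number of a shift passes 6.25 or a number of a turn 10.7, either way. A call with a gripper value outside its range is refused whole. The fingers move at their own pace and stop on an object; FORCE is the grip in N (left out, the last holds). Time passes only in rows, so rows that do not move let the fingers close. It gives the time, the measured TCP pose, the force and the opening at its end, in the units of the state.
- arm.sense(): the state, without advancing time (a new reading comes with each control period).
- arm.camera(name): name is "scene" or "side" or "wrist"; returns a dict with "color" (384x512x3 uint8, blue, green, red), "K" (3x3 intrinsics, pixels), "view" (4x4, takes a point from world to camera coordinates); the wrist camera has in their place "T_tool_cam" (4x4, takes a point from camera to tool coordinates, whose origin is the TCP and whose axes are the flange's). Camera axes: x right, y up, looking along -z (the intrinsics and any distortion apply to the point x, -y, -z); pixel columns grow to the right and rows downward; lengths in mm; the calibration is good to about 2 mm. A picture is of the moment at which its call begins: read the wrist's pose just before it. There is no depth.
- arm.finish_job(): hands the job in, once; it reports no verdict.
The state is a dict: "clock": time; "joint_positions": joint angles; "joint_vel": joint speeds; "joint_efforts": joint torques, N m; "ee_pos": TCP position; "tcp_rot": TCP orientation; "contact_force": force on the tool from outside, world axes, zero at the start; "wrist_torque": the same for the moment, N m; "grip_width": finger opening in mm.
Only numpy, scipy, OpenCV 4.12 (cv2) and the standard library are available. Lean on these libraries where they do the work, as an engineer would, in place of code of your own. Each camera call takes 0.05 s, during which the arm holds its last target. There are 200 camera calls.

## Working session

There is one attempt and no reset: what is moved stays moved. The work goes in short steps, Python scripts to look and compute and a shell command to move; the robot and the scene stay as the last step left them, time stands still between calls to the robot, and variables do not carry over. Pictures are saved under pics/ and viewed, about 8 in all and at most 12, crops included, and the job is handed in when it is done.

```bash
mkdir -p pics
cat > h.py <<'E'
import numpy as np, cv2
from workcell import arm
def snap(name, fn):
    s=arm.sense(); c=arm.camera(name); im=c["color"]
    cv2.imwrite(f"pics/{fn}.png",im)
    if "view" in c: V=np.array(c["view"])
    else:
        T=np.eye(4);T[:3,:3]=s["tcp_rot"];T[:3,3]=s["ee_pos"]
        V=np.linalg.inv(T@np.array(c["T_tool_cam"]))
    np.savez(f"pics/{fn}.npz",K=c["K"],V=V,dist=np.array(c.get("dist",c.get("distortion",[])),dtype=float))
    return c
def ray(fn,uv):
    d=np.load(f"pics/{fn}.npz");K,V=d["K"],d["V"]
    D=d["dist"] if d["dist"].size else None
    p=cv2.undistortPoints(np.array([[uv]],float),K,D)[0,0]
    R=V[:3,:3];o=-R.T@V[:3,3]
    r=R.T@np.array([p[0],-p[1],-1]);return o,r/np.linalg.norm(r)
def onz(fn,uv,z):
    o,r=ray(fn,uv);return (o+r*(z-o[2])/r[2])
def tri(obs):
    A=np.zeros((3,3));b=np.zeros(3)
    for fn,uv in obs:
        o,r=ray(fn,uv);P=np.eye(3)-np.outer(r,r);A+=P;b+=P@o
    x=np.linalg.solve(A,b);e=[np.linalg.norm((np.eye(3)-np.outer(r,r))@(x-o)) for o,r in (ray(*q) for q in obs)]
    return x,np.round(e,1)
def proj(fn,X):
    d=np.load(f"pics/{fn}.npz");p=d["V"]@np.append(X,1);q=d["K"]@np.array([p[0],-p[1],-p[2]]);return q[:2]/q[2]
E
python3 - <<'E'
from h import *
for n in("scene","side","wrist"):
    c=snap(n,n+"0");print(n,[k for k in c],np.round(c["K"],1).tolist(),np.load(f"pics/{n}0.npz")["V"].round(2).tolist())
a=cv2.imread("pics/scene0.png");cv2.imwrite("pics/scene0b.png",cv2.resize(a,(800,600),interpolation=cv2.INTER_CUBIC))
a=cv2.imread("pics/side0.png");cv2.imwrite("pics/side0b.png",cv2.resize(a,(800,600),interpolation=cv2.INTER_CUBIC))
print(arm.sense())
E
```

```text
scene ['color', 'K', 'view'] [[396.9, 0.0, 255.1], [0.0, 396.9, 189.8], [0.0, 0.0, 1.0]] [[0.69, -0.73, -0.0, -546.54], [0.54, 0.51, 0.67, -252.16], [-0.48, -0.46, 0.74, -1097.75], [0.0, 0.0, 0.0, 1.0]]
side ['color', 'K', 'view'] [[369.2, 0.0, 252.6], [0.0, 369.2, 189.5], [0.0, 0.0, 1.0]] [[0.94, -0.34, -0.0, -611.38], [0.2, 0.57, 0.8, -54.3], [-0.27, -0.75, 0.6, -1293.51], [0.0, 0.0, 0.0, 1.0]]
wrist ['color', 'K', 'T_tool_cam'] [[272.4, 0.0, 254.6], [0.0, 272.4, 188.4], [0.0, 0.0, 1.0]] [[1.0, 0.0, -0.0, -625.12], [-0.0, 0.97, -0.24, 28.15], [0.0, 0.24, 0.97, -389.61], [0.0, 0.0, 0.0, 1.0]]
{'clock': 0.15, 'joint_positions': array([-1.26133996e-01,  2.21059488e-01,  1.52734709e+00, -1.37742251e-05,
        1.39470026e+00, -1.26116986e-01]), 'joint_vel': array([-0.00020415, -0.00242202, -0.00319028,  0.00026598, -0.00018532,
       -0.00062098]), 'joint_efforts': array([ 5.44750201e-04, -4.95191681e+01, -3.87881935e+01,  6.99610985e-02,
        5.31197037e-02, -7.11234907e-05]), 'ee_pos': array([6.24521345e+02, 3.09379492e-02, 2.21680210e+02]), 'tcp_rot': array([[ 1.47193960e-05,  9.99998869e-01, -1.50386408e-03],
       [ 9.99999984e-01, -1.44531816e-05,  1.77030990e-04],
       [ 1.77009055e-04, -1.50386667e-03, -9.99998854e-01]]), 'contact_force': array([ 0.55448894, -0.19274025,  0.75964406]), 'wrist_torque': array([0.00942101, 0.05058058, 0.02685143]), 'grip_width': 87.09968485035827}
```

View pics/scene0b.png

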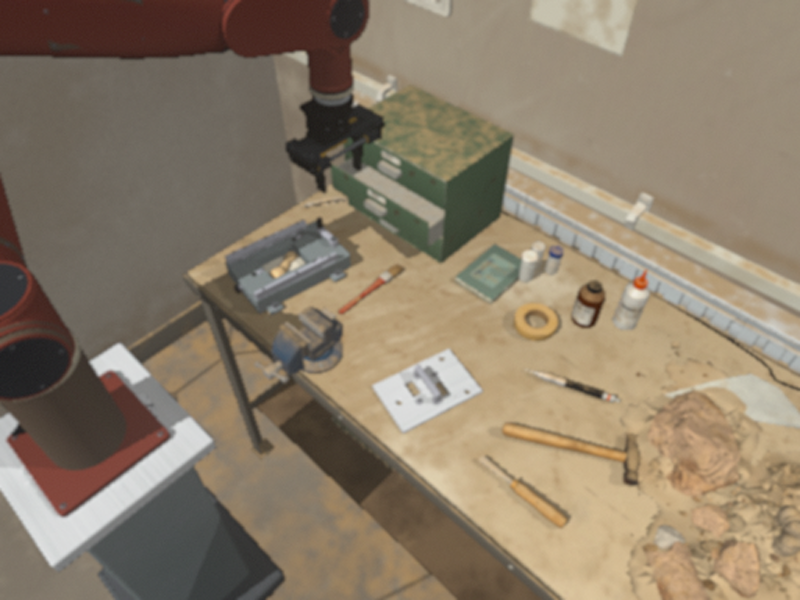

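View pics/side0b.png

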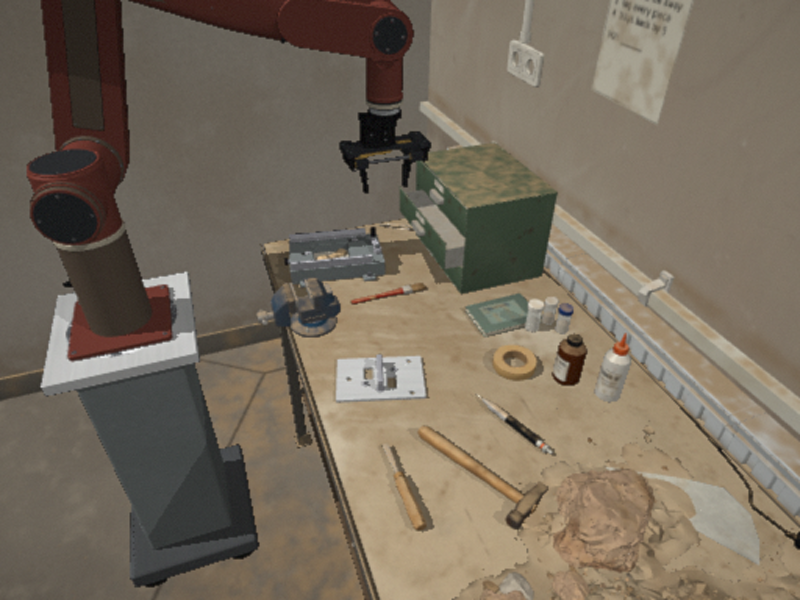

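View pics/wrist0.png

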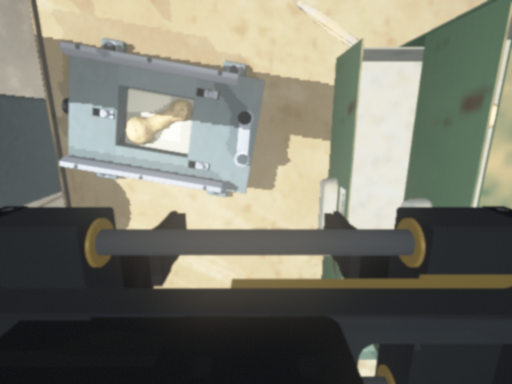

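The scene and side views show the template at about (427,390)/(380,378) in the 800 px images. It lies clear of the other things, with its two-hole end to the right (+x). The wrist view shows the fixture with pins near (103,112), (207,92) and (199,164), knob at (245,117), latch pivot at (242,160), and the open drawer from x≈335 px rightwards.

Run:
```python
from h import *
f=.64
print("templ",tri([("scene0",(427*f,388*f)),("side0",(380*f,378*f))]))
print("handle",tri([("scene0",(428*f,378*f)),("side0",(379*f,366*f))]))
for n,uv,z in[("pn",(103,112),45),("pl",(207,92),45),("pr",(199,164),45),("knob",(245,117),83),("piv",(242,160),50),("drawer corner L",(330,185),0),("c",(365,50),50),("railL0",(62,45),60),("railL1",(240,72),60),("railR0",(62,162),60),("railR1",(228,188),60)]:
    print(n,onz("wrist0",uv,z).round(0))
print("drawer front corner bottom/top: ",tri([("scene0",(443*f,210*f)),("side0",(465*f,237*f))]))
print("drawer2",tri([("scene0",(335*f,168*f)),("side0",(402*f,190*f))]))
```

```text
templ (array([ 489.5387096 , -362.62676205,   -2.51236612]), array([1.3, 1.3]))
handle (array([ 487.71162623, -364.90843508,   33.85998947]), array([1.8, 1.8]))
pn [443.  77.  45.]
pl [569. 100.  45.]
pr [555.  14.  45.]
knob [615.  71.  83.]
piv [610.  20.  50.]
drawer corner L [734. -23.   0.]
c [749. 144.  50.]
railL0 [416. 147.  60.]
railL1 [609. 119.  60.]
railR0 [395.  19.  60.]
railR1 [593. -13.  60.]
drawer front corner bottom/top:  (array([ 756.19642307, -163.31528223,  155.56968395]), array([0.2, 0.2]))
drawer2 (array([708.26347049, 111.73602031, 147.83693089]), array([0.6, 0.6]))
```

```bash
python3 -m pendant '{"jaw":[1,1,1,1,1,1,1,1],"travel":[[-5.5,-1.7,0],[-5.5,-1.7,0],[-5.5,-1.7,0],[-5.5,-1.7,0],[-5.5,-1.7,0],[-5.5,-1.7,0],[-5.5,-1.7,0],[-5.5,-1.7,0]],"roll":[0,0,0,0,0,0,0,0]}'
python3 -m pendant '{"jaw":[1,1],"travel":[[-2,0,0],[0,0,0]],"roll":[0,0]}'
python3 - <<'E'
from h import *
s=arm.sense();print(s["clock"],s["ee_pos"],s["tcp_rot"].round(3).tolist());snap("wrist","w1")
E
```

```text
clock: 1.15
ee_pos: [486.3, -447.9, 218.6]
tcp_rot: [[-0.009, 1.0, -0.003], [1.0, 0.009, 0.003], [0.003, -0.003, -1.0]]
contact_force: [1.0, 1.3, 0.1]
grip_width: 87.1
clock: 1.4
ee_pos: [483.3, -472.4, 217.0]
tcp_rot: [[-0.003, 1.0, -0.005], [1.0, 0.003, 0.004], [0.004, -0.005, -1.0]]
contact_force: [0.4, 0.8, -0.1]
grip_width: 86.9
1.4 [ 483.31644372 -472.3930368   216.98589052] [[-0.003, 1.0, -0.005], [1.0, 0.003, 0.004], [0.004, -0.005, -1.0]]
```

View pics/w1.png

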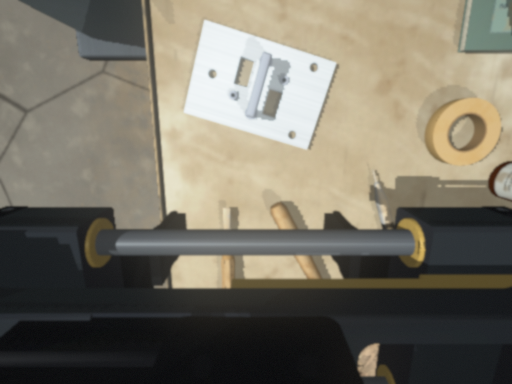

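Template seen from above: corners (204,20), (338,64), (308,149), (185,112); single hole (212,73), paired holes (314,67) and (292,134), so its x points right. The handle bar runs from about (265,53) to (251,117).

Run:
```python
from h import *
im=cv2.imread("pics/w1.png");g=im.min(2)
m=((g>150)&(np.ptp(im.astype(int),axis=2)<40)).astype(np.uint8);m=cv2.morphologyEx(m,5-2,np.ones((25,25)))
cs,_=cv2.findContours(m,0,1);c=max((c for c in cs if cv2.boundingRect(c)[1]<180 and 150<cv2.boundingRect(c)[0]<340),key=cv2.contourArea)
r=cv2.boxPoints(cv2.minAreaRect(c));print(r.round(),cv2.contourArea(c))
q=cv2.approxPolyDP(cv2.convexHull(c),8,True)[:,0];print(q)
P=lambda uv,z:onz("w1",uv,z)
C=np.array([P(u,6) for u in q]);print("corners",C.round(),C.mean(0),[np.linalg.norm(C[i]-C[i-1]).round() for i in range(len(C))])
n,l,r=P((212,73),6),P((314,67),6),P((292,134),6);f=(l+r)/2
print("holes",n.round(),l.round(),r.round(),"mid",(n+f)/2,"yaw",np.arctan2(*(f-n)[1::-1]),np.linalg.norm(f-n),np.arctan2(-(l-r)[0],(l-r)[1]))
for z in(28,34):
  a,b=P((265,53),z),P((251,117),z);print("handle",z,((a+b)/2).round(),np.linalg.norm(a-b),"yaw",np.arctan2(-(a-b)[0],(a-b)[1]))
f=.64
hp=(258,85)
print("h tri",tri([("w1",hp),("scene0",(428*f,378*f)),("side0",(379*f,366*f))]))
```

```text
[[124. 198.]
 [186.  10.]
 [337.  60.]
 [274. 249.]] 15972.5
[[336  62]
 [306 150]
 [186 214]
 [167 213]
 [158  95]
 [203  19]]
corners [[ 586. -332.    6.]
 [ 553. -443.    6.]
 [ 384. -536.    6.]
 [ 357. -535.    6.]
 [ 357. -373.    6.]
 [ 419. -284.    6.]] [ 442.77546772 -417.1325618     6.        ] [np.float64(173.0), np.float64(116.0), np.float64(193.0), np.float64(27.0), np.float64(162.0), np.float64(108.0)]
holes [ 428. -346.    6.] [ 558. -338.    6.] [ 533. -422.    6.] mid [ 487.12567143 -362.87133556    6.        ] yaw -0.28463696772103636 122.49088209106824 -0.2896585090415289
handle 28 [ 487. -364.   28.] 75.22770588263243 yaw -0.2219767516201276
handle 34 [ 487. -364.   34.] 73.94380898579054 yaw -0.22197675162012714
h tri (array([ 487.73973758, -364.01595751,   33.11917154]), array([0.9, 2. , 1.7]))
```

```bash
python3 -m pendant '{"jaw":[1,1,1,1,1,1],"travel":[[5,0.2,3],[5,0.2,4],[1,0,4],[0,0,0],[0,0,0],[0,0,0]],"roll":[0,0,0,8.5,8.5,0]}'
```

```text
clock: 2.2
ee_pos: [488.0, -347.1, 103.7]
tcp_rot: [[0.287, 0.958, -0.006], [0.958, -0.286, 0.007], [0.005, -0.008, -1.0]]
contact_force: [-0.3, -0.7, -0.4]
grip_width: 87.3
```

```bash
python3 -m pendant '{"jaw":[1,1,1,1],"travel":[[-1.3,0.3,2],[-0.2,0.05,3],[0,0,0.5],[0,0,0]],"roll":[0,0,0,0]}'
```

```text
clock: 2.7
ee_pos: [489.2, -360.2, 50.4]
tcp_rot: [[0.272, 0.962, -0.003], [0.962, -0.272, 0.005], [0.004, -0.004, -1.0]]
contact_force: [0.4, -0.6, 0.8]
grip_width: 86.9
```

```bash
python3 -m pendant '{"jaw":[1,1,1,1,1],"travel":[[-0.35,-0.1,1.5],[0,0,1.5],[0,0,0.4],[0,0,0],[0,0,0]],"roll":[0,0,0,0,0]}'
python3 - <<'E'
from h import *
snap("side","s2");snap("wrist","w2")
a=cv2.imread("pics/side0.png");
E
```

```text
clock: 3.32
ee_pos: [488.3, -364.1, 16.3]
tcp_rot: [[0.27, 0.963, -0.0], [0.963, -0.27, 0.002], [0.002, -0.001, -1.0]]
contact_force: [0.8, -0.1, 0.1]
grip_width: 87.0
```

```bash
python3 -m pendant '{"jaw":[1,1,-1,-1,-1,-1,-1,-1],"travel":[[0,0,0.6],[0,0,0],[0,0,0],[0,0,0],[0,0,0],[0,0,0],[0,0,0],[0,0,0]],"roll":[0,0,0,0,0,0,0,0]}' 40
```

```text
clock: 4.42
ee_pos: [488.8, -364.6, 11.0]
tcp_rot: [[0.27, 0.963, 0.001], [0.963, -0.27, 0.001], [0.001, 0.0, -1.0]]
contact_force: [-0.2, -0.2, 0.3]
grip_width: 34.9
```

```bash
python3 -m pendant '{"jaw":[-1,-1,-1,-1,-1,-1,-1,-1],"travel":[[0,0,0],[0,0,0],[0,0,0],[0,0,0],[0,0,-1],[0,0,-3],[0,0,-4],[0,0,0]],"roll":[0,0,0,0,0,0,0,0]}' 40
```

```text
clock: 5.42
ee_pos: [487.5, -363.2, 91.6]
tcp_rot: [[0.27, 0.963, -0.002], [0.963, -0.27, 0.005], [0.004, -0.003, -1.0]]
contact_force: [0.2, -0.3, -3.4]
grip_width: 11.4
```

```bash
python3 -m pendant '{"jaw":[-1,-1,-1,-1,-1,-1,-1,-1],"travel":[[0,0,-4],[2,-0.4,-4],[4,-1,0],[5,-1.1,0],[5,-1.1,0],[5,-1.1,0],[5,-1.1,0],[4,-1,0]],"roll":[0,0,0,0,0,0,0,0]}' 40
python3 -m pendant '{"jaw":[-1,-1,-1],"travel":[[1,0,0],[0,0,0],[0,0,0]],"roll":[-3,-3,0]}' 40
python3 - <<'E'
from h import *
snap("wrist","w3");s=arm.sense();print(s["ee_pos"],s["tcp_rot"].round(3).tolist())
a=cv2.imread("pics/w3.png")[:300];cv2.imwrite("pics/w3b.png",cv2.resize(a,(800,469),interpolation=cv2.INTER_CUBIC))
E
```

```text
clock: 6.42
ee_pos: [498.2, -46.9, 163.5]
tcp_rot: [[0.276, 0.961, -0.014], [0.961, -0.276, 0.013], [0.009, -0.017, -1.0]]
contact_force: [0.6, 0.2, -3.5]
grip_width: 11.8
clock: 6.8
ee_pos: [498.8, -34.1, 159.4]
tcp_rot: [[0.164, 0.986, -0.02], [0.986, -0.164, 0.015], [0.011, -0.022, -1.0]]
contact_force: [0.1, -0.3, -2.8]
grip_width: 11.2
[498.73701023 -34.20644182 159.41275847] [[0.165, 0.986, -0.02], [0.986, -0.165, 0.015], [0.011, -0.022, -1.0]]
```

View pics/w3b.png

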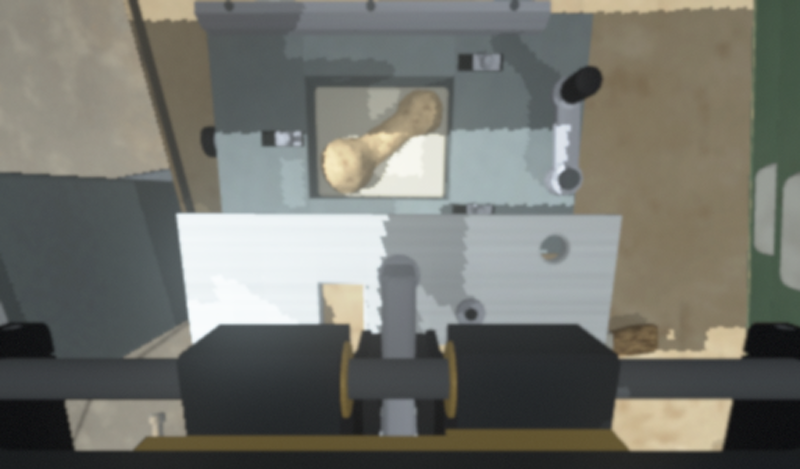

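View w3b: the held plate's leading edge runs from (178,213) to (621,215), and the fixture lies beyond it. The far rail runs along y≈5–25, knob (580,85), pivot (567,178), and pin blocks near (283,138), (480,62) and (473,209). I'll zoom in on the pins.

Run:
```python
from h import *
a=cv2.imread("pics/w3.png");b=cv2.imread("pics/wrist0.png")
def z(im,x,y,w=40,h=30): return cv2.resize(im[y:y+h,x:x+w],(400,300),interpolation=cv2.INTER_CUBIC)
cv2.imwrite("pics/m.png",np.vstack([np.hstack([z(a,160,74),z(a,290,25)]),np.hstack([z(b,85,97),z(b,190,78)])]))
```

```text
(no output)
```

View pics/m.png

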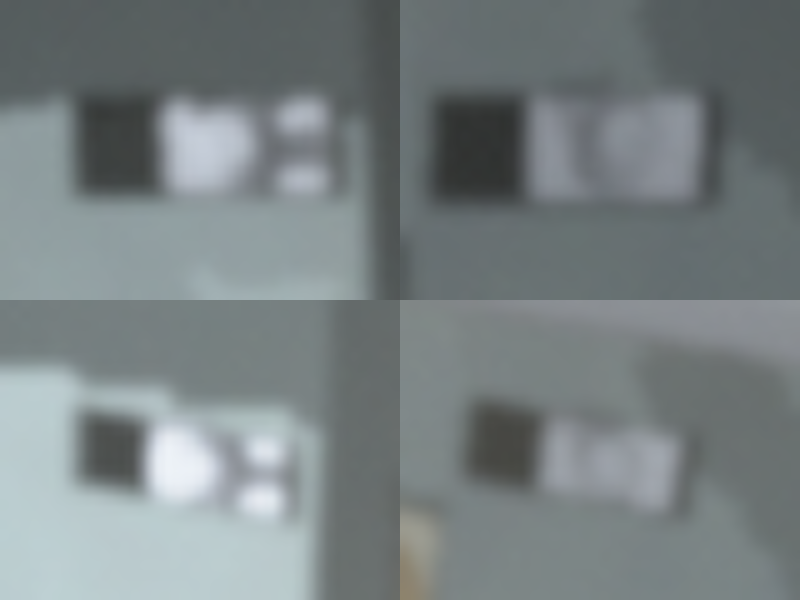

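Run:
```python
from h import *
k=1.5625
P=lambda u,v,z:onz("w3",(u/k,v/k),z)
B=lambda u,v,z:onz("wrist0",(u,v),z)
def show(n,p):print(n,p.round(1)[:2])
show("near a",onz("w3",(181.5,88.8),45));show("near slider c",onz("w3",(184.7,88.6),42));show("far L",onz("w3",(311.7,39.8),43));show("far slider",onz("w3",(311.5,39.8),41))
show("slot near c",onz("w3",(181,88.6),40)); show("slot far c",onz("w3",(307.5,39.9),40))
for z in(52,58): show("pivot %d"%z,P(567,178,z)); show("pivot0",B(242,160,z))
for z in(73,83):show("knob",P(582,83,z));show("knob0",B(245,117,z))
W=[P(u,v,40) for u,v in((306,78),(452,79),(450,199),(309,199))];show("well",np.mean(W,0));print(np.round(W,0).tolist())
show("body far corner",P(592,14,40));show("body near L",P(207,25,40));show("body far R",P(573,213,40));show("body near R",P(220,213,40))
print("tri near slider",tri([("w3",(184.7,88.6)),("wrist0",(85+21.7,97+16.2))]))
print("tri far slider",tri([("w3",(311.7,39.8)),("wrist0",(190+21,78+15.9))]))
print("tri pivot",tri([("w3",(567/k,178/k)),("wrist0",(242,160))]))
print("tri knob",tri([("w3",(582/k,83/k)),("wrist0",(245,117))]))
print("plate edge cor (z~154)",P(178,213,154).round(1),P(621,215,154).round(1),np.round(arm.sense()["ee_pos"],1))
for f in("w3","wrist0"):print(f,ray(f,(256,190))[0].round(1))
```

```text
near a [443.2  74.7]
near slider c [445.6  74.9]
far L [572.5  96.9]
far slider [572.7  97.5]
slot near c [441.5  75.8]
slot far c [569.2  98.2]
pivot 52 [610.9  22.8]
pivot0 [609.7  20.3]
pivot 58 [608.7  23. ]
pivot0 [610.   21.1]
knob [614.8  71.1]
knob0 [614.6  70.9]
knob [610.8  69.4]
knob0 [614.9  70.8]
well [501.2  64.5]
[[463.0, 108.0, 40.0], [551.0, 92.0, 40.0], [540.0, 22.0, 40.0], [450.0, 37.0, 40.0]]
body far corner [636.3 112.8]
body near L [410.9 146. ]
body far R [617.4   0. ]
body near R [390.   37.4]
tri near slider (array([444.89232066,  75.51043739,  39.61058486]), array([0.3, 0.3]))
tri far slider (array([572.99373778,  97.86067541,  40.10947795]), array([0.2, 0.2]))
tri pivot (array([609.67292378,  21.91432469,  56.3365784 ]), array([1., 1.]))
tri knob (array([614.58157623,  70.9415314 ,  73.58603714]), array([0., 0.]))
plate edge cor (z~154) [423.5  36.9 154. ] [593.6   8.2 154. ] [498.7 -34.2 159.4]
w3 [513.8  29.4 322.4]
wrist0 [625.7  66.8 383.9]
```

The pins' blocks triangulate to (445,75) and (573,98). That puts the pin middle at about (505,65), the fixture origin at about (501.5,65.3), yaw −0.172, and the pin shift about +4 mm. Next I carry the plate above the rails, about 9 mm short of the pins.

```bash
python3 -m pendant '{"jaw":[-1,-1,-1,-1,-1,-1,-1],"travel":[[3,-0.6,0],[3,-0.6,0],[2.5,-0.5,0],[1.2,-0.2,2],[0.1,0,2],[0,0,0],[0,0,0]],"roll":[0,0,0,0,0,0,0]}' 40
python3 - <<'E'
from h import *
s=arm.sense();R=s["tcp_rot"];p=s["ee_pos"]
t=np.array([496.6,66.1,85]);print(p,R.round(3).tolist(),"yaw",np.arctan2(R[1,1],R[0,1]),"cm",(R.T@(t-p)/10).round(2))
E
```

```text
clock: 7.72
ee_pos: [496.6, 63.7, 118.5]
tcp_rot: [[0.177, 0.984, -0.021], [0.984, -0.177, 0.014], [0.01, -0.023, -1.0]]
contact_force: [0.0, -0.5, -3.4]
grip_width: 11.6
[496.55410741  63.66298701 118.54214844] [[0.177, 0.984, -0.021], [0.984, -0.177, 0.014], [0.01, -0.023, -1.0]] yaw -0.17780185026927411 cm [0.21 0.04 3.36]
```

```bash
python3 -m pendant '{"jaw":[-1,-1,-1],"travel":[[0,0,-6],[0,0,0],[0,0,0]],"roll":[0,0,0]}' | sed -n 2,3p;  python3 -m pendant '{"jaw":[-1,-1,-1],"travel":[[0,0,6],[0,0,0],[0,0,0]],"roll":[0,0,0]}' | sed -n 2,3p;  python3 -m pendant '{"jaw":[-1,-1,-1,-1,-1,-1,-1],"travel":[[0,0,-1.5],[0,0,-1.5],[0,0,-1.5],[0,0,-1.5],[0,0,0],[0,0,0],[0,0,0]],"roll":[0,0,0,0,0,0,0]}' | sed -n 1,3p
```

```text
ee_pos: [498.4, 61.3, 181.2]
tcp_rot: [[0.18, 0.984, -0.019], [0.984, -0.18, 0.013], [0.01, -0.021, -1.0]]
ee_pos: [498.9, 61.5, 121.8]
tcp_rot: [[0.181, 0.983, -0.016], [0.983, -0.181, 0.013], [0.01, -0.018, -1.0]]
clock: 9.35
ee_pos: [503.1, 60.6, 192.2]
tcp_rot: [[0.181, 0.983, -0.006], [0.983, -0.181, 0.013], [0.011, -0.008, -1.0]]
```

```bash
python3 -m pendant '{"jaw":[-1,-1,-1,-1,-1],"travel":[[-1.5,0,-1.5],[1.5,0,-1.5],[0,0,0],[0,0,0],[0,0,0]],"roll":[0,0,0,0,0]}' | sed -n 2,3p;  python3 -m pendant '{"jaw":[-1,-1,-1,-1,-1,-1,-1],"travel":[[0,0,6],[0,0,0],[0,0,0],[0,0,6],[0,0,0],[0,0,0],[0,0,0]],"roll":[0,0,0,0,0,0,0]}' | sed -n 1,3p
python3 - <<'E'
from h import *
s=arm.sense();R=s["tcp_rot"];p=s["ee_pos"]
t=np.array([496.6,66.1,80]);print("yaw",np.arctan2(R[1,1],R[0,1]),"cm",(R.T@(t-p)/10).round(2))
E
```

```text
ee_pos: [502.3, 58.9, 222.7]
tcp_rot: [[0.181, 0.984, -0.009], [0.984, -0.18, 0.012], [0.01, -0.011, -1.0]]
clock: 10.85
ee_pos: [511.0, 59.7, 114.2]
tcp_rot: [[0.18, 0.984, 0.011], [0.984, -0.18, 0.011], [0.013, 0.008, -1.0]]
yaw -0.18133009259962152 cm [ 0.33 -1.56  3.41]
```

```bash
python3 -m pendant '{"jaw":[-1,-1,-1,-1,-1],"travel":[[0.3,-1.5,1.5],[0,0,0],[0,0,1.2],[0,0,0],[0,0,0]],"roll":[0,-0.5,0,0,0]}' | sed -n 1,4p
python3 - <<'E'
from h import *
s=arm.sense();R=s["tcp_rot"];p=s["ee_pos"]
t=np.array([496.6,66.1,80]);print("yaw",np.arctan2(R[1,1],R[0,1]),"cm",(R.T@(t-p)/10).round(2))
snap("wrist","w4");snap("scene","sc4");snap("side","si4")
a=cv2.imread("pics/scene0.png");
A=cv2.imread("pics/w4.png")[:190]; 
cv2.imwrite("pics/w4b.png",np.vstack([cv2.resize(A,(800,297),interpolation=2),np.hstack([cv2.resize(cv2.imread("pics/sc4.png")[100:205,130:240],(400,300),interpolation=2),cv2.resize(cv2.imread("pics/si4.png")[110:200,170:290],(400,300),interpolation=2)])]))
E
```

```text
clock: 11.48
ee_pos: [504.0, 65.0, 94.3]
tcp_rot: [[0.171, 0.985, 0.025], [0.985, -0.171, 0.01], [0.014, 0.023, -1.0]]
contact_force: [0.3, -0.2, -3.9]
yaw -0.1722199886036745 cm [-0.04 -0.78  1.41]
```

View pics/w4b.png

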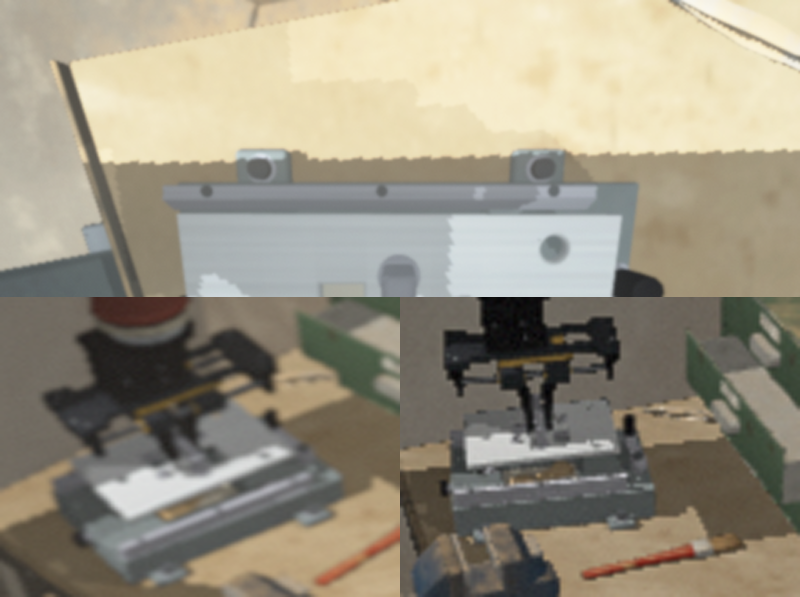

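The view from above shows the plate inside the far rail, with its edge at row 213 parallel to the rail lip (rows 185–212). The side views confirm it hangs just over the rails. The hand leans 0.025 rad, so I try to take that out with small moves.

```bash
python3 -m pendant '{"jaw":[-1,-1],"travel":[[0,0,0],[0,0,0]],"roll":[0,0]}' | sed -n 2,3p; python3 -m pendant '{"jaw":[-1,-1,-1],"travel":[[0,1.5,0],[0,0,0],[0,0,0]],"roll":[0,0,0]}' | sed -n 2,3p;python3 -m pendant '{"jaw":[-1,-1,-1],"travel":[[0,-1.5,-1],[0,-0.7,-1],[0,0,0]],"roll":[0,0,0]}' | sed -n 1,3p
```

```text
ee_pos: [503.5, 65.0, 94.0]
tcp_rot: [[0.171, 0.985, 0.024], [0.985, -0.171, 0.01], [0.014, 0.022, -1.0]]
ee_pos: [519.8, 62.2, 94.5]
tcp_rot: [[0.171, 0.985, 0.025], [0.985, -0.171, 0.01], [0.014, 0.022, -1.0]]
clock: 12.62
ee_pos: [497.1, 65.8, 114.5]
tcp_rot: [[0.171, 0.985, 0.024], [0.985, -0.172, 0.01], [0.014, 0.022, -1.0]]
```

```bash
python3 -m pendant '{"jaw":[-1,-1,-1,-1,-1,-1],"travel":[[0,0,-6],[0,0,0],[0,0,0],[0,0,0],[0,0,0],[0,0,0]],"roll":[0,0,0,0,0,0]}' | sed -n 2,3p; python3 -m pendant '{"jaw":[-1,-1,-1,-1,-1,-1,-1,-1],"travel":[[0,0,1],[0,0,1],[0,0,1],[0,0,1],[0,0,1],[0,0,1],[0,0,0],[0,0,0]],"roll":[0,0,0,0,0,0,0,0]}' | sed -n 1,3p
```

```text
ee_pos: [493.8, 65.0, 171.7]
tcp_rot: [[0.172, 0.985, 0.018], [0.985, -0.172, 0.01], [0.013, 0.016, -1.0]]
clock: 14.38
ee_pos: [493.8, 65.7, 105.6]
tcp_rot: [[0.172, 0.985, 0.015], [0.985, -0.172, 0.01], [0.013, 0.013, -1.0]]
```

```bash
python3 -m pendant '{"jaw":[-1,-1,-1,-1],"travel":[[0,0,-6],[0,0,0],[0,0,0],[0,0,0]],"roll":[0,0,0,0]}' | sed -n 2,3p; python3 -m pendant '{"jaw":[-1,-1,-1,-1,-1,-1,-1,-1],"travel":[[0,0,1],[0,0,1],[0,0,1],[0,0,1],[0,0,1],[0,0,1],[0,0,1],[0,0,1]],"roll":[0,0,0,0,0,0,0,0]}' | sed -n 1,3p
python3 - <<'E'
from h import *
s=arm.sense();R=s["tcp_rot"];p=s["ee_pos"]
t=np.array([496.6,66.1,80]);print("yaw",np.arctan2(R[1,1],R[0,1]),"cm",(R.T@(t-p)/10).round(2))
E
```

```text
ee_pos: [492.6, 65.0, 166.8]
tcp_rot: [[0.172, 0.985, 0.014], [0.985, -0.172, 0.01], [0.013, 0.012, -1.0]]
clock: 15.88
ee_pos: [491.5, 66.0, 78.4]
tcp_rot: [[0.172, 0.985, 0.009], [0.985, -0.172, 0.011], [0.012, 0.007, -1.0]]
yaw -0.1726801547018483 cm [ 0.1   0.5  -0.15]
```

```bash
python3 -m pendant '{"jaw":[-1,-1,-1],"travel":[[0.05,0.4,0.3],[0,0,0],[0,0,0]],"roll":[0,0,0]}'|sed -n 1,4p; python3 -m pendant '{"jaw":[-1,-1,-1,-1],"travel":[[0,0,0.4],[0,0,0.4],[0,0,0.2],[0,0,0]],"roll":[0,0,0,0]}' | sed -n 1,4p
python3 - <<'E'
from h import *
s=arm.sense();R=s["tcp_rot"];p=s["ee_pos"]
t=np.array([496.6,66.1,60]);print("yaw",np.arctan2(R[1,1],R[0,1]),"cm",(R.T@(t-p)/10).round(2))
E
```

```text
clock: 16.25
ee_pos: [495.7, 65.8, 74.6]
tcp_rot: [[0.172, 0.985, 0.008], [0.985, -0.172, 0.011], [0.012, 0.006, -1.0]]
contact_force: [0.2, 0.1, -3.2]
clock: 16.75
ee_pos: [496.2, 65.9, 64.6]
tcp_rot: [[0.172, 0.985, 0.01], [0.985, -0.172, 0.011], [0.012, 0.008, -1.0]]
contact_force: [-0.9, -0.4, -3.9]
yaw -0.17263707509225915 cm [0.02 0.03 0.46]
```

```bash
for i in 1 2; do :; done; python3 -m pendant '{"jaw":[-1,-1,-1],"travel":[[0,0,0.2],[0,0,0.2],[0,0,0]],"roll":[0,0,0]}'|sed -n 1,4p; python3 -m pendant '{"jaw":[-1,-1],"travel":[[0,0,0.2],[0,0,0]],"roll":[0,0]}' | sed -n 1,4p
```

```text
clock: 17.12
ee_pos: [496.4, 66.0, 60.5]
tcp_rot: [[0.172, 0.985, 0.01], [0.985, -0.172, 0.011], [0.012, 0.008, -1.0]]
contact_force: [-0.8, -1.0, -3.5]
clock: 17.38
ee_pos: [496.4, 66.0, 58.3]
tcp_rot: [[0.172, 0.985, 0.01], [0.985, -0.172, 0.011], [0.012, 0.008, -1.0]]
contact_force: [-0.9, 0.3, -3.0]
```

```bash
python3 -m pendant '{"jaw":[-1,-1],"travel":[[0,0,0.1],[0,0,0]],"roll":[0,0]}'|sed -n 2,4p; python3 -m pendant '{"jaw":[-1,-1],"travel":[[0,0,0.1],[0,0,0]],"roll":[0,0]}' | sed -n 2,4p
```

```text
ee_pos: [496.5, 66.0, 57.3]
tcp_rot: [[0.172, 0.985, 0.01], [0.985, -0.172, 0.011], [0.012, 0.008, -1.0]]
contact_force: [-0.3, -0.9, -3.3]
ee_pos: [496.6, 66.0, 56.4]
tcp_rot: [[0.172, 0.985, 0.01], [0.985, -0.172, 0.011], [0.012, 0.008, -1.0]]
contact_force: [-0.6, -0.4, -2.8]
```

```bash
python3 -m pendant '{"jaw":[-1,-1],"travel":[[0,0,0.08],[0,0,0]],"roll":[0,0]}'|sed -n 2,4p; python3 -m pendant '{"jaw":[-1,-1],"travel":[[0,0,0.08],[0,0,0]],"roll":[0,0]}' | sed -n 2,4p
```

```text
ee_pos: [496.9, 66.0, 56.0]
tcp_rot: [[0.172, 0.985, 0.011], [0.985, -0.172, 0.011], [0.012, 0.009, -1.0]]
contact_force: [-0.8, -0.7, -2.0]
ee_pos: [497.0, 66.1, 55.9]
tcp_rot: [[0.171, 0.985, 0.011], [0.985, -0.172, 0.011], [0.012, 0.009, -1.0]]
contact_force: [-1.7, -0.2, 0.0]
```

```bash
python3 -m pendant '{"jaw":[-1,-1,-0.62,-0.62,-0.62],"travel":[[0,0,0],[0,0,0],[0,0,0],[0,0,0],[0,0,0]],"roll":[0,0,0,0,0]}' 3
python3 - <<'E'
from h import *
c=snap("wrist","w5")
E
```

```text
clock: 19.0
ee_pos: [498.2, 66.0, 56.3]
tcp_rot: [[0.172, 0.985, 0.013], [0.985, -0.172, 0.011], [0.013, 0.011, -1.0]]
contact_force: [-0.5, 0.1, 0.1]
grip_width: 16.3
```

```bash
python3 -m pendant '{"jaw":[-0.62,-0.62,-0.62,-0.62,-0.62,-0.62],"travel":[[0,0.08,0],[0,0.08,0],[0,0.08,0],[0,0.08,0],[0,0.08,0],[0,0.08,0]],"roll":[0,0,0,0,0,0]}' 3
python3 - <<'E'
from h import *
c=snap("wrist","w6")
a=cv2.imread("pics/w5.png");b=cv2.imread("pics/w6.png")
E
```

```text
clock: 19.8
ee_pos: [500.3, 65.6, 55.6]
tcp_rot: [[0.171, 0.985, 0.007], [0.985, -0.172, 0.011], [0.012, 0.005, -1.0]]
contact_force: [-4.6, 0.7, 3.9]
grip_width: 16.4
```

Run:
```python
from h import *
c=snap("side","s6");print(arm.sense()["contact_force"])
A=cv2.imread("pics/w6.png")[90:290,100:420];B=cv2.imread("pics/s6.png")[140:190,175:255]
C=cv2.imread("pics/w5.png")[90:290,100:420]
cv2.imwrite("pics/m6.png",np.vstack([np.hstack([cv2.resize(C,(400,250)),cv2.resize(A,(400,250))]),cv2.resize(B,(560,350),interpolation=2)[:, :].copy() if 0 else cv2.copyMakeBorder(cv2.resize(B,(560,350),interpolation=2),0,0,0,240,0)]))
```

```text
[-3.03380234  1.10110392  3.00831654]
```

View pics/m6.png

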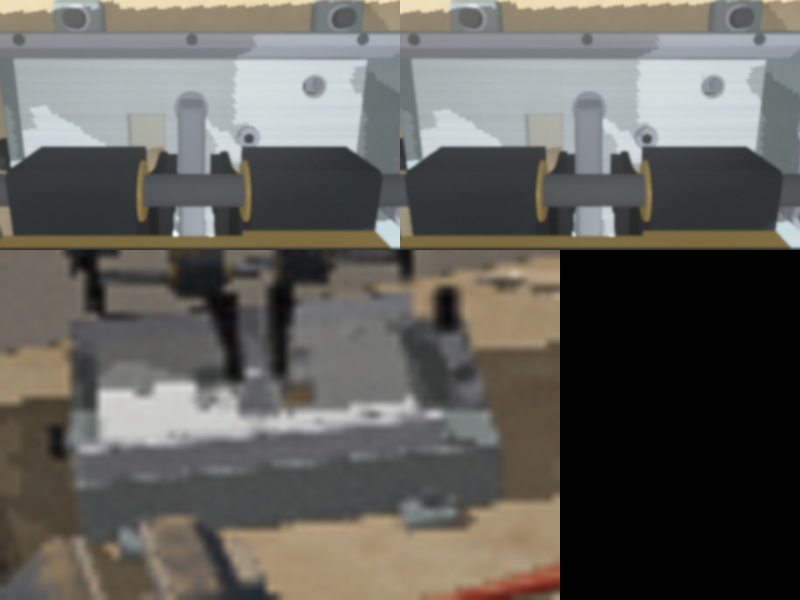

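```bash
python3 -m pendant '{"jaw":[-0.62,-0.62,-0.62,-0.62],"travel":[[0,0.1,-0.04],[0,0.1,-0.04],[0,0.1,-0.02],[0,0.1,-0.02]],"roll":[0,0,0,0]}' 3; python3 -m pendant '{"jaw":[-0.62,-0.62,-0.62,-0.62],"travel":[[0,0.1,-0.02],[0,0.1,-0.02],[0,0.1,-0.02],[0,0.1,-0.02]],"roll":[0,0,0,0]}' 3|sed -n 2,4p
python3 - <<'E'
from h import *
c=snap("wrist","w7")
E
```

```text
clock: 20.4
ee_pos: [506.4, 64.5, 57.1]
tcp_rot: [[0.172, 0.985, 0.011], [0.985, -0.172, 0.011], [0.013, 0.009, -1.0]]
contact_force: [-1.8, 0.7, -0.7]
grip_width: 16.2
ee_pos: [507.8, 64.2, 57.0]
tcp_rot: [[0.172, 0.985, 0.005], [0.985, -0.172, 0.011], [0.012, 0.003, -1.0]]
contact_force: [-5.5, 0.6, 3.1]
```

Run:
```python
from h import *
snap("side","s7");snap("scene","c7")
z=lambda f,y0,y1,x0,x1,w,h:cv2.resize(cv2.imread(f"pics/{f}.png")[y0:y1,x0:x1],(w,h),interpolation=2)
cv2.imwrite("pics/m7.png",np.vstack([np.hstack([z("w6",110,210,100,230,390,300),z("w6",110,210,290,420,390,300)]),np.hstack([z("w7",110,210,100,230,390,300),z("w7",110,210,290,420,390,300)])]))
```

```text
(no output)
```

View pics/m7.png

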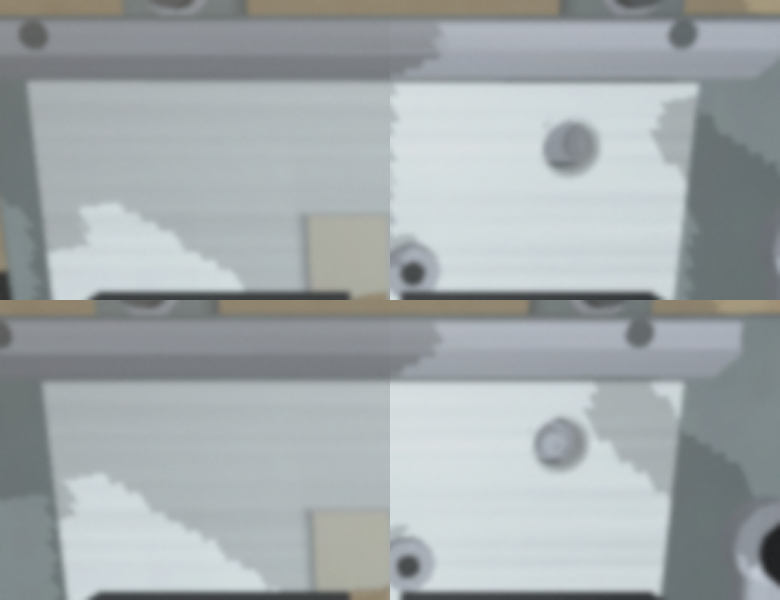

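In w7 the pin disc sits inside the far hole and the plate edges have shrunk (641 px against 671), as expected for the 5 mm drop. The plate has gone home, so I back off, open and lift away.

```bash
python3 -m pendant '{"jaw":[-0.62,-0.3,-0.1,-0.1,-0.1,-0.1,-0.1,-0.1],"travel":[[0,-0.2,0],[0,0,0],[0,0,0],[0,0,-1],[0,0,-3],[0,0,-5],[0,0,-3],[0,0,0]],"roll":[0,0,0,0,0,0,0,0]}' 10
python3 - <<'E'
from h import *
snap("wrist","w8")
A=cv2.imread("pics/w8.png")[:240];cv2.imwrite("pics/w8b.png",cv2.resize(A,(800,375),interpolation=2))
E
```

```text
clock: 22.05
ee_pos: [507.6, 62.7, 184.4]
tcp_rot: [[0.172, 0.985, 0.012], [0.985, -0.172, 0.011], [0.013, 0.01, -1.0]]
contact_force: [0.3, -0.8, 0.6]
grip_width: 39.0
```

```bash
python3 -m pendant '{"jaw":[-1,-1,-1,-1,-1,-1,-1,-1],"travel":[[0,0,0],[0,0,0],[0,0,0],[0,0,0],[0,0,0],[0,0,0],[0,0,0],[0,0,0]],"roll":[-10.5,-10.5,-10.5,-10.5,-10.5,-10.5,-10.5,-10.5]}' 10|sed -n 2,3p;python3 -m pendant '{"jaw":[-1,-1,-1,-1,-1],"travel":[[0,0,0],[-4,0,0],[-4,0,0],[-3.5,0,0],[0,0,0]],"roll":[-8,0,0,0,0]}' 10;  python3 - <<'E'
from h import *
snap("wrist","w9");s=arm.sense();print(s["ee_pos"],s["tcp_rot"].round(3).tolist(),s["joint_positions"].round(2))
A=cv2.imread("pics/w9.png")
o=np.array([501.5,65.2]);ex=np.array([.985,-.172]);ey=np.array([.172,.985])
print([proj("w9",np.append(o+a*ex+b*ey,h)).round() for a,b,h in((114,-24,56),(114,24,83),(80,0,46))])
cv2.imwrite("pics/w9b.png",cv2.resize(A[:280],(800,438),interpolation=2))
E
```

```text
ee_pos: [498.4, 62.9, 168.3]
tcp_rot: [[-0.971, 0.24, -0.012], [0.24, 0.971, 0.011], [0.014, 0.008, -1.0]]
clock: 23.72
ee_pos: [609.6, 51.9, 155.0]
tcp_rot: [[-0.995, 0.095, -0.028], [0.095, 0.995, 0.012], [0.029, 0.01, -1.0]]
contact_force: [-0.0, 0.7, -1.0]
grip_width: 0.4
[608.17339395  52.15628761 154.79894921] [[-0.995, 0.095, -0.029], [0.095, 0.995, 0.012], [0.03, 0.01, -1.0]] [-0.05  0.26  1.61  0.01  1.3  -1.53]
[array([222., 194.]), array([272., 205.]), array([249., 160.])]
```

View pics/w9b.png

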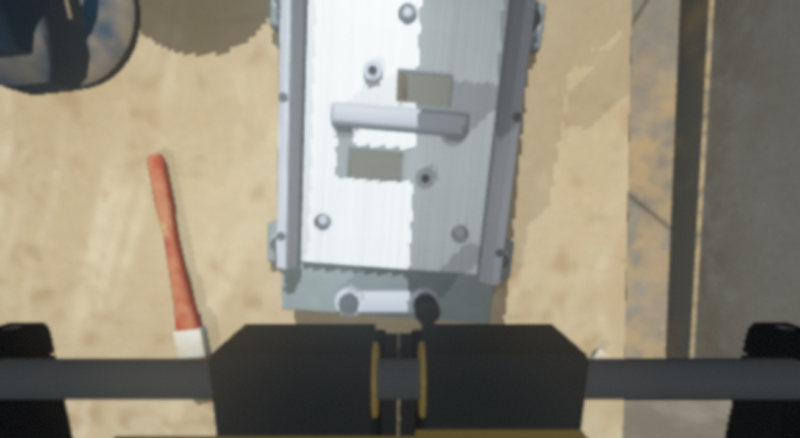

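Seen from above, all three holes ((407,12), (322,221), (460,233)) are filled by pins. The latch is still parked, with pivot (347,302) and knob (427,305). Next I put the closed fingers on the far side of the knob.

```bash
python3 -m pendant '{"jaw":[-1,-1,-1,-1],"travel":[[-3.1,0.3,0],[0,0,0],[0,0,0],[0,0,0]],"roll":[0,0,-4.4,0]}'|sed -n 2,3p;  python3 - <<'E'
from h import *
s=arm.sense();R=s["tcp_rot"];p=s["ee_pos"]
o=np.array([501.5,65.2]);ex=np.array([.985,-.172]);ey=np.array([.172,.985])
d=p[:2]-o;print("fix xy",d@ex,d@ey);t=np.append(o+139*ex+12*ey,66);print((R.T@(t-p)/10).round(2))
E
```

```text
ee_pos: [632.7, 53.2, 149.7]
tcp_rot: [[-0.999, 0.016, -0.04], [0.016, 1.0, 0.013], [0.04, 0.012, -0.999]]
fix xy 131.2957653168496 10.786327868721218
[-1.11 -0.1   8.33]
```

```bash
python3 -m pendant '{"jaw":[-1,-1,-1,-1,-1],"travel":[[-1.1,0,0],[0,0,0],[0,0,0],[0,0,3],[0,0,0]],"roll":[0,9,0,0,0]}'|sed -n 2,3p;  python3 - <<'E'
from h import *
s=arm.sense();R=s["tcp_rot"];p=s["ee_pos"]
o=np.array([501.5,65.2]);ex=np.array([.985,-.172]);ey=np.array([.172,.985])
d=p[:2]-o;print("fix xy",d@ex,d@ey);t=np.append(o+139*ex+12*ey,66);print((R.T@(t-p)/10).round(2))
E
```

```text
ee_pos: [642.7, 53.7, 119.6]
tcp_rot: [[-0.984, 0.173, -0.039], [0.173, 0.985, 0.013], [0.04, 0.006, -0.999]]
fix xy 141.0604309866846 12.973757027804643
[-0.01 -0.13  5.37]
```

```bash
python3 -m pendant '{"jaw":[-1,-1,-1,-1,-1],"travel":[[0,-0.1,2],[0,0,2],[0,0,1],[0,0,0],[0,0,0]],"roll":[0,0,0,0,0]}'|sed -n 2,4p
cat > p.py <<'E'
from h import *
s=arm.sense();R=s["tcp_rot"];p=s["ee_pos"]
o=np.array([501.5,65.2]);ex=np.array([.985,-.172]);ey=np.array([.172,.985])
d=p[:2]-o;print(s["clock"],"fix xy",d@ex,d@ey,p[2],s["contact_force"].round(1))
E
python3 p.py
```

```text
ee_pos: [641.9, 53.2, 68.4]
tcp_rot: [[-0.985, 0.17, -0.036], [0.17, 0.985, 0.013], [0.038, 0.006, -0.999]]
contact_force: [-0.0, 0.5, 0.2]
25.525 fix xy 140.34523515827104 12.360596324878994 68.35614169794496 [-0.   0.5  0.2]
```

```bash
python3 -m pendant '{"jaw":[-1,-1,-1],"travel":[[0.9,0,0.1],[0.9,0,0.05],[0.9,0,0.05]],"roll":[0,0,0]}'|sed -n 2,4p;python3 p.py; python3 -m pendant '{"jaw":[-1,-1,-1],"travel":[[0.9,0,0.05],[0.9,0,0.05],[0.6,0,0]],"roll":[0,0,0]}'|sed -n 2,4p;python3 p.py
python3 - <<'E'
from h import *
snap("wrist","w10");cv2.imwrite("pics/w10b.png",cv2.resize(cv2.imread("pics/w10.png")[:300],(800,469),interpolation=2))
E
```

```text
ee_pos: [615.6, 57.7, 69.0]
tcp_rot: [[-0.985, 0.17, -0.032], [0.17, 0.985, 0.012], [0.033, 0.006, -0.999]]
contact_force: [2.1, -1.5, -0.5]
25.9 fix xy 113.7076210856021 12.208991058582574 69.01954679594033 [ 2.1 -1.5 -0.5]
ee_pos: [594.1, 57.5, 70.1]
tcp_rot: [[-0.985, 0.169, -0.021], [0.169, 0.986, 0.004], [0.022, 0.0, -1.0]]
contact_force: [14.9, -17.5, -12.9]
26.275 fix xy 92.54433512728254 8.372806817281049 70.06360543175344 [ 14.9 -17.5 -12.9]
```

View pics/w10b.png

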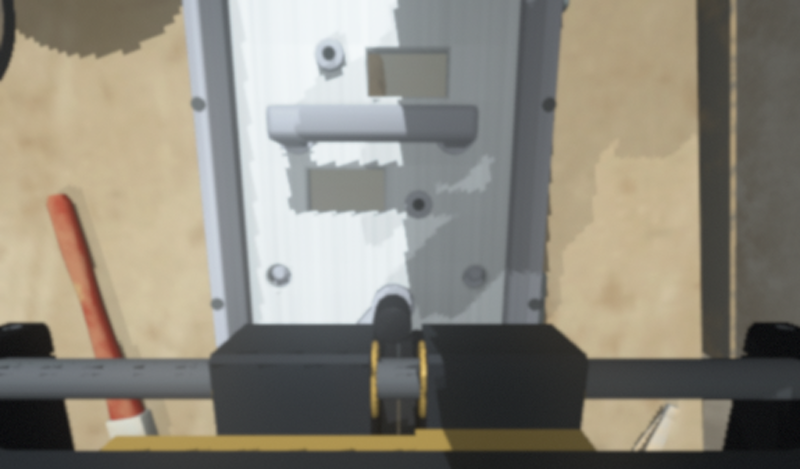

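The knob at (393,310) is about halfway round and has lodged against the finger seam, so the side force is growing. I back off, go round to its +y side and push −y.

```bash
python3 -m pendant '{"jaw":[-1,-1,-1],"travel":[[-1.5,0,0],[0,0,0],[0,0,0]],"roll":[0,0,0]}'|sed -n 2,4p;python3 p.py; python3 -m pendant '{"jaw":[-1,-1,-1],"travel":[[0,1.3,0],[0,1.3,0],[0,0,0]],"roll":[0,0,0]}'|sed -n 2,4p;python3 p.py
```

```text
ee_pos: [606.1, 54.9, 69.1]
tcp_rot: [[-0.985, 0.17, -0.025], [0.17, 0.985, 0.004], [0.025, 0.0, -1.0]]
contact_force: [-0.5, 0.2, 0.4]
26.7 fix xy 104.78781301647786 7.8413751014371 69.1245288119805 [-0.5  0.2  0.4]
ee_pos: [609.4, 83.7, 69.0]
tcp_rot: [[-0.985, 0.169, -0.026], [0.169, 0.986, 0.005], [0.027, 0.001, -1.0]]
contact_force: [0.1, 0.4, 0.7]
27.075 fix xy 103.08508754239892 36.77803024399887 68.97179887992327 [0.1 0.4 0.7]
```

```bash
python3 -m pendant '{"jaw":[-1,-1,-1,-1],"travel":[[1.6,0,0],[1.6,0,0.1],[0,0,0],[0,0,0]],"roll":[0,0,0,0]}'|sed -n 4p;python3 p.py; python3 -m pendant '{"jaw":[-1,-1,-1],"travel":[[0,-0.8,0],[0,-0.8,0],[0,-0.8,0]],"roll":[0,0,0]}'|sed -n 4p;python3 p.py
```

```text
contact_force: [-0.4, 0.4, -0.2]
27.575 fix xy 70.69038133845928 37.81667288179749 68.96840201346596 [-0.4  0.4 -0.2]
contact_force: [-3.6, 5.2, -0.8]
27.95 fix xy 70.27840515939087 13.997001763657828 68.57543051775288 [-3.6  5.2 -0.8]
```

```bash
python3 -m pendant '{"jaw":[-1,-1],"travel":[[0,-0.6,0],[0,-0.5,0]],"roll":[0,0]}'|sed -n 4p;python3 p.py; python3 -m pendant '{"jaw":[-1,-1],"travel":[[0,-0.3,0],[0,-0.3,0]],"roll":[0,0]}'|sed -n 4p;python3 p.py
```

```text
contact_force: [-1.0, 2.3, -0.2]
28.2 fix xy 69.43418728661568 2.3439856293512733 67.9773069141215 [-1.   2.3 -0.2]
contact_force: [-0.3, 1.7, -0.4]
28.45 fix xy 69.72239272380317 -4.569634710115752 67.99433058429014 [-0.3  1.7 -0.4]
```

```bash
for i in 1; do python3 -m pendant '{"jaw":[-1,-1],"travel":[[0,-0.25,0],[0,-0.2,0]],"roll":[0,0]}'|sed -n 4p;python3 p.py; done; python3 -m pendant '{"jaw":[-1,-1],"travel":[[0,-0.2,0],[0,-0.2,0]],"roll":[0,0]}'|sed -n 4p;python3 p.py
```

```text
contact_force: [-0.4, 2.3, -0.9]
28.7 fix xy 70.0768499199641 -9.609895101469846 68.10616031382769 [-0.4  2.3 -0.9]
contact_force: [0.0, 10.8, -1.5]
28.95 fix xy 70.00913802078952 -10.163002782039866 68.17728053710998 [ 0.  10.8 -1.5]
```

```bash
python3 -m pendant '{"jaw":[-1,-1,-1,-1,-1,-1,-1],"travel":[[0,1.5,0],[0,0,-2],[0,0,-5],[0,0,-3],[-2.5,0,0],[-2.5,0,0],[0,0,0]],"roll":[0,0,0,0,0,0,0]}'
python3 - <<'E'
from h import *
snap("wrist","w11");cv2.imwrite("pics/w11b.png",cv2.resize(cv2.imread("pics/w11.png")[:280],(800,438),interpolation=2))
E
```

```text
clock: 29.82
ee_pos: [628.2, 46.2, 180.6]
tcp_rot: [[-0.986, 0.167, -0.017], [0.167, 0.986, 0.008], [0.018, 0.006, -1.0]]
contact_force: [0.3, -0.8, -0.1]
grip_width: 0.6
```

View pics/w11b.png

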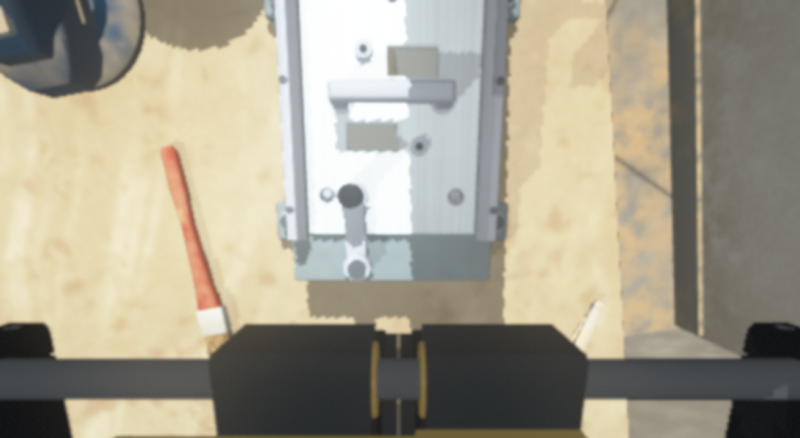

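The latch arm lies along the fixture's −x over the plate's far edge, with knob (350,195) and pivot (357,267). Both far holes still show their pins, and the gripper is clear. I hand in.

```bash
python3 -c "
from workcell import arm
s=arm.sense();print(s['clock'],s['contact_force'].round(1),abs(s['joint_vel']).max());print(arm.finish_job())"
```

```text
29.875 [ 0.5 -0.2 -0.3] 0.03610814199725996
the job is handed in; nothing more can be done
None
```

The template is on the pins and latched, and I handed the job in at about 30 s of the 61 s allowed. No verdict was reported.

**What I did:** I picked the template up by its handle and laid it on the pin tips between the rails. With the fingers slack around the bar, I slid it along x until it dropped over the pins. I then swung the latch round to its stop with the closed fingers and drew the arm clear.

**Last checks:**
- **Template:** The last picture shows it between the rails with pins in both far holes; the near hole was cut off, but all three showed pins just before the latch. Its outline shrank by about 4% at the drop, which fits 5 mm. I did not measure the seating height directly.
- **Latch:** The picture shows its arm along the fixture's −x, over the plate's far edge. The push ended at the stop with about 11 N.
- **Robot:** The force at the wrist read about 0.5 N, so it was touching nothing.
- **Tools:** I saw no sign that the brush moved. The last picture shows only part of the bench, so the chisel and tweezers were not checked at the end.

**What did not go smoothly:**
- The hand leaned by up to 0.025 rad with the plate held, and I worked it down to about 0.015 before setting the plate down.
- The slide averaged about 12 mm/s over its fastest half second. The brief peak may have been higher.
- The first push on the latch snagged the knob in the seam between the fingers, reaching about 26 N, so I backed off and pushed from the other side.
- My early estimate of the fixture position from the rails differed by about 5 mm from the one from the pins, well and pivot. I used the latter.

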